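# Sort out the mixed-up supply mats

## Task

The supplies on the blue bench mats have been mixed up: put every one back in the middle of the mat whose picture shows it, lying flat as now, the glue stick standing upright cap up. The mat without a picture is spare and may be used on the way, but must be empty at the end; leave the pen cup standing where it is.

Things in the scene. Friction and masses are not known exactly. Their poses are not given: they have to be found in the camera images.
- white_roll: Small white tape roll with a brown core, lying flat, 48 mm across, 19 mm high, about 30 g. Origin at the centre of its underside, z up. Round: grip it across in any direction; its hole is too small for a finger. At the start it is on the mat of the yellow pad or of the glue stick.
- black_roll: Small black tape roll with a brown core, lying flat, 48 mm across, 19 mm high, about 30 g. Origin at the centre of its underside, z up. Round: grip it across in any direction; its hole is too small for a finger. At the start it is on the mat of the yellow pad or of the glue stick.
- note_pad: Yellow square pad of sticky notes (one solid block), 50 x 50 mm, 18 mm high, about 50 g. Origin at the centre of its underside, x and y along its edges, z up. Grip across two facing sides. At the start it is on the mat of the white or the black roll.
- glue: White glue stick with a red cap, standing upright, 29 mm across, 96 mm high, about 30 g; the cap is its top 26 mm. Origin at the centre of its underside, z up. Round: can be gripped across in any direction. At the start it is on the mat of the white or the black roll.
- mat_white: Fixed blue plate, 5 mm thick, 124 x 90 mm, lying in any order and turned up to 0.25 rad. Origin on its underside (bench top), below the centre of the pale-lined 70 mm square where the thing stands; z up. It reaches 45 mm to +x and +-y, 79 mm to -x, where a flat picture (centre 58 mm from the origin) shows what belongs: a white ring with a brown middle, 36 mm across (the white tape roll).
- mat_black: Fixed blue plate, 5 mm thick, 124 x 90 mm, lying in any order and turned up to 0.25 rad. Origin on its underside (bench top), below the centre of the pale-lined 70 mm square where the thing stands; z up. It reaches 45 mm to +x and +-y, 79 mm to -x, where a flat picture (centre 58 mm from the origin) shows what belongs: a black ring with a brown middle, 36 mm across (the black tape roll).
- mat_yellow: Fixed blue plate, 5 mm thick, 124 x 90 mm, lying in any order and turned up to 0.25 rad. Origin on its underside (bench top), below the centre of the pale-lined 70 mm square where the thing stands; z up. It reaches 45 mm to +x and +-y, 79 mm to -x, where a flat picture (centre 58 mm from the origin) shows what belongs: a yellow square, 32 mm (the yellow note pad).
- mat_red: Fixed blue plate, 5 mm thick, 124 x 90 mm, lying in any order and turned up to 0.25 rad. Origin on its underside (bench top), below the centre of the pale-lined 70 mm square where the thing stands; z up. It reaches 45 mm to +x and +-y, 79 mm to -x, where a flat picture (centre 58 mm from the origin) shows what belongs: a plain red disc, 34 mm across (the red-capped glue stick).
- mat_blank: Fixed blue plate, 5 mm thick, 124 x 90 mm, lying in any order and turned up to 0.25 rad. Origin on its underside (bench top), below the centre of the pale-lined 70 mm square where the thing stands; z up. It reaches 45 mm to +x and +-y, 79 mm to -x, where it has no picture. Empty at the start: the spare place.
- pen_cup: Black empty pen cup, 76 mm across, 97 mm high, standing behind the mats (farther from the robot); to be left alone. Origin at the centre of its underside, z up.

How it is judged:
By the outcome, as a careful person would: the job done as asked, in the order asked, and still so for the second after the job is handed in, with the robot touching nothing.
It also fails if it takes over 144 s, if anything falls off the work surface, if the arm or the gripper's body presses on something with over 40 N, if the wrist force passes 120 N, or if a joint passes its speed limit or range.

## Robot

A 7-joint arm with a two-finger parallel gripper is mounted at the origin on a cart in front of the work surface, level with it; the furniture and walls round the work are solid. World frame = base frame: x ahead of the robot, y to its left, z up, the work surface at z = 0. Lengths are in m, angles in degrees, forces in N, time in s.
With the tool pointing down it reaches from about 0.425 to 0.875 m from the base axis. Payload 4.7 kg.
Tool frame: the origin (TCP) lies between the finger pads; the fingertips stand 8 mm ahead of it and the grasp point (between the pads) lies 11 mm behind it (env.tip_extent is the distance from the TCP to the fingertips, in m); z points along the fingers, y is the line along which they close (so a half turn about z gives the same grasp; the last joint's range is limited). The gripper opens to 87 mm and grips with 3 to 60 N. Pads are 19 mm wide; open, the fingers measure 117 mm over their backs; the gripper's body (75 mm by 190 mm) begins 51 mm behind the grasp point.
Start: joints at [76.496, 18.392, -4.016, 83.108, 1.295, 78.541, -3.26], TCP at [0.161, -0.63, 0.231] pointing down, gripper open.
Joint ranges: [-163.93, 163.93], [-17.29, 119.83], [-79.2, 71.16], [3.27, 140.29], [-89.18, 269.18], [5.43, 117.66], [-154.24, 154.24]. Speed limits (degrees/s): [147.25, 147.25, 180, 180, 180, 180, 180].

## Interface

Orientations are given as [roll, pitch, yaw] about the fixed x, y, z axes, in that order (R = Rz(yaw) Ry(pitch) Rx(roll)).
In Python, from cell import sensors, vision, workorder, env gives the robot as it stands.
- The arm moves only by the tool drive_tool, never from a script. Its argument "moves" is a list of rows, each an object of numbers: "x", "y", "z": the shift along the tool's x, y, z in mm; "rx", "ry", "rz": the turn, a rotation vector about the tool's x, y, z in rad; "fingers": the closure, from -1 (fully open) to 1 (shut). In form: [{"x": .., "y": .., "z": .., "rx": .., "ry": .., "rz": .., "fingers": ..}, ...]. A call has 1 to 20 rows; each row is the pose to reach, as a shift and turn from the pose commanded when the call began, along the tool's axes at that moment; what a row does not reach only later rows make up. A row lasts 1/8 s, in which the tool goes at most 62.5 mm and 10.7 degrees, less where a joint would pass 70% of its speed; a pose out of reach is approached as far as the arm can. A call with a gripper value outside its range is refused whole. The fingers move at their own pace and stop on an object; "force" is the grip in N (left out, the last holds). Time passes only in rows, so rows that repeat a pose let the fingers close. It gives the time, the measured TCP pose, the force, the opening and the grip force at its end, in the units of the state.
- sensors.get_obs(): the state, without advancing time (a new reading comes with each control period).
- vision.read_camera(name): name is "scene" or "top" or "wrist"; returns a dict with "image" (420x560x3 uint8, red, green, blue), "fx", "fy", "cx", "cy" (pixels), "R" (3x3) and "t" (3): a world point X has camera coordinates R X + t. Camera axes: x right, y down, z forward; pixel columns grow to the right and rows downward; lengths in m; the calibration is good to about 2 mm. A picture is of the moment at which its call begins. There is no depth.
- workorder.sign_off(): hands the job in; it is judged then, once.
The state is a dict: "time_s": time; "qpos": joint angles; "joint_velocities": joint speeds; "effort": joint torques, N m; "tool_pos": TCP position; "tool_rot": TCP orientation; "force": force on the tool from outside, world axes, zero at the start; "wrist_torque": the same for the moment, N m; "grip_width": finger opening in m; "grasp_force": force on a finger pad.
Only numpy, scipy, OpenCV 4.12 (cv2) and the standard library are available. Lean on these libraries where they do the work, as an engineer would, in place of code of your own. Each camera call takes 0.05 s, during which the arm holds its last target. There are 200 camera calls.

## Working session

There is one attempt and no reset: what is moved stays moved. The work goes in short steps, Python scripts to look and compute and a tool call to move; the robot and the scene stay as the last step left them, time stands still between calls to the robot, and variables do not carry over. Pictures are saved under pics/ and viewed, at most 14 in all, crops included, and the job is handed in when it is done.

Besides the shell and the picture viewer there is one more tool, called after "Call:" as name([rows], argument=value, ...), one row to a line, values as JSON. drive_tool: Moves the arm, as the interface text tells. Its arguments: {"type":"object","properties":{"moves":{"type":"array"},"force":{"type":"number"}},"required":["moves"]}

```bash
mkdir -p pics; ls
python3 - <<'E'
from cell import sensors, vision, env
import cv2
for n in ("scene","top"):
    c=vision.read_camera(n); cv2.imwrite(f"pics/{n}0.png",c["image"][:,:,::-1]); print(n,c["fx"],c["cx"],c["cy"],c["R"],c["t"])
print(sensors.get_obs(), env.tip_extent)
E
```

```text
pics
scene 411.99799423000525 277.1838653333866 211.4068825110766 [[-0.57818059 -0.81567682  0.01945575]
 [-0.32906934  0.21130328 -0.92036096]
 [ 0.74660603 -0.53853713 -0.39058569]] [0.34643777 0.21707328 0.91097342]
top 414.4411182832082 274.2072233402474 212.4375618693618 [[ 0.01669613 -0.99961419  0.02219726]
 [-0.98821852 -0.01987561 -0.15175347]
 [ 0.15213611 -0.01940205 -0.9881691 ]] [-0.00946169  0.58268549  0.98850075]
{'time_s': 0.1, 'qpos': array([76.49582577, 18.43348683, -4.01382047, 83.16606347,  1.29404779,
       78.53952586, -3.25804676]), 'joint_velocities': array([-0.02219912,  0.00195763, -0.02039493, -0.21563776,  0.06299762,
       -0.03741666, -0.04694782]), 'effort': array([-3.26738837e-04, -4.92569697e+01, -4.05645836e-01, -3.13398814e+01,
       -6.40520034e-02,  3.94447229e-02,  7.91915363e-05]), 'tool_pos': array([ 0.16050983, -0.6293978 ,  0.22960184]), 'tool_rot': array([-1.79906090e+02,  4.91416727e-03,  1.43138714e+01]), 'force': array([-0.75318159,  0.49348695, -0.00401734]), 'wrist_torque': array([-1.00552356e-02,  8.17746216e-05,  8.96744328e-03]), 'grasp_force': 0.0, 'grip_width': 0.08730769397318161} 0.008
```

View pics/top0.png

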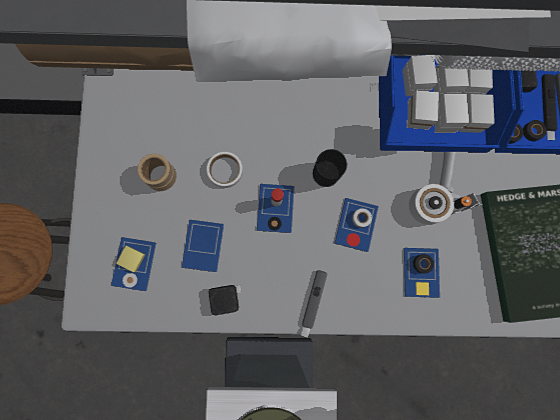

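View pics/scene0.png

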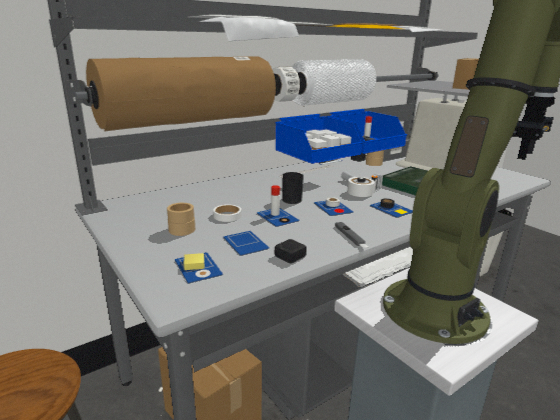

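The top view shows:

| Mat | Pixel position | What is on it |
|---|---|---|
| White-ring | (133,263) | pad |
| Blank | (203,245) | empty |
| Black-ring | (275,208) | glue |
| Red | (357,224) | white roll |
| Yellow | (422,272) | black roll |

The pen cup is at (330,167). The scene view agrees. The plan is black→blank, pad→yellow, white→white mat, glue→red, black→black mat.

```bash
cat > h.py <<'E'
import numpy as np, cv2
from cell import sensors, vision
def ray(c,uv,z):
    uv=np.atleast_2d(np.asarray(uv,float)); R=np.array(c["R"]);t=np.array(c["t"])
    d=np.c_[(uv[:,0]-c["cx"])/c["fx"],(uv[:,1]-c["cy"])/c["fy"],np.ones(len(uv))]@R
    o=-R.T@t
    return (o+d*((z-o[2])/d[:,2])[:,None])[:,:2]
def hsv(c): return cv2.cvtColor(c["image"],cv2.COLOR_RGB2HSV)
def blobs(m,amin=30):
    cs,_=cv2.findContours(m.astype(np.uint8)*255,cv2.RETR_EXTERNAL,cv2.CHAIN_APPROX_NONE)
    return [q for q in cs if cv2.contourArea(q)>=amin]
def mats(c):
    h=hsv(c); m=cv2.inRange(h,(100,130,40),(120,255,255))
    out=[]
    for q in blobs(m,400):
        w=ray(c,cv2.convexHull(q)[:,0],.005)*1000
        r=cv2.minAreaRect(w.astype(np.float32))
        out.append((q,r))
    return out
E
python3 - <<'E'
from h import *
c=vision.read_camera("top"); h=hsv(c)
np.set_printoptions(precision=1,suppress=True)
for q,r in mats(c):
    b=cv2.boundingRect(q); print("mat",b,np.round(r[0],1),np.round(r[1],1),round(r[2],1))
    x,y,w,hh=b
    if w>60: continue
    sub=h[y-12:y+hh+6,x-6:x+w+6]
    for n,lo,hi in (("yel",(22,80,80),(35,255,255)),("red",(170,120,60),(180,255,255)),("red0",(0,150,60),(6,255,255)),("white",(0,0,140),(180,60,255)),("blk",(0,0,0),(180,255,55)),("brown",(7,60,60),(20,255,255))):
        for k in blobs(cv2.inRange(sub,lo,hi),8):
            M=cv2.minEnclosingCircle(k); uv=np.array(M[0])+[x-6,y-12]
            print("  ",n,uv,"r",round(M[1],1),"z5",ray(c,uv,.005)[0]*1e3,"z24",ray(c,uv,.024)[0]*1e3,"z101",ray(c,uv,.101)[0]*1e3)
E
```

```text
mat (404, 248, 35, 49) [ 442.8 -377.7] [ 87.3 121.7] 89.9
   yel [422.  288.5] r 8.2 z5 [ 401.2 -377.9] z24 [ 401.6 -370.8] z101 [ 403.4 -341.8]
   white [421. 269.] r 40.2 z5 [ 450.1 -377.2] z24 [ 449.7 -370.1] z101 [ 447.9 -341.1]
   blk [422.9 263.2] r 10.3 z5 [ 465.  -382.7] z24 [ 464.3 -375.5] z101 [ 461.5 -346.1]
   brown [424.1 263.3] r 6.1 z5 [ 464.7 -385.8] z24 [ 464.  -378.5] z101 [ 461.2 -349. ]
mat (112, 237, 44, 54) [451.4 354. ] [ 87.4 122.5] 82.0
   yel [130.5 258.5] r 14.2 z5 [463.8 361.6] z24 [463.1 355.5] z101 [460.4 330.8]
   white [129.4 279.6] r 7.2 z5 [411.2 360.7] z24 [411.5 354.6] z101 [412.5 330. ]
   brown [129.5 279.5] r 2.9 z5 [411.5 360.5] z24 [411.7 354.4] z101 [412.7 329.8]
mat (182, 220, 41, 52) [501.  182.3] [ 87.4 121.8] 83.7
mat (335, 198, 43, 54) [ 562.6 -211.8] [ 87.3 122.1] 76.5
   red0 [352.8 239.2] r 6.2 z5 [ 523.1 -202.9] z24 [ 521.3 -198.9] z101 [ 514.3 -182.6]
   white [356.  221.5] r 44.6 z5 [ 569.4 -211.9] z24 [ 566.8 -207.8] z101 [ 556.3 -190.8]
mat (257, 184, 37, 49) [601.7  -1.5] [ 87.  122.1] 87.1
   red0 [277.2 194.8] r 6.4 z5 [635.7  -6.7] z24 [631.9  -6.2] z101 [616.6  -4.1]
   white [276.5 212.1] r 29.4 z5 [590.   -5.6] z24 [587.   -5.1] z101 [575.1  -3.1]
   white [268. 178.] r 11.7 z5 [679.9  18.3] z24 [675.3  18.3] z101 [656.8  18.6]
   blk [274.  223.2] r 6.5 z5 [560.7   0.4] z24 [558.3   0.8] z101 [548.5   2.3]
   brown [274.  223.3] r 3.3 z5 [560.5   0.4] z24 [558.    0.8] z101 [548.3   2.3]
mat (379, 55, 181, 99) [ 892.4 -529.1] [501.9 274. ] 88.1
```

```bash
cat >> h.py <<'E'
from scipy.spatial.transform import Rotation as Ro
def go(x,y,z,yaw,frm=None):
    "print row numbers for target TCP (m, deg), tool down"
    o=sensors.get_obs(); p=np.array(o["tool_pos"]); R=Ro.from_euler("xyz",o["tool_rot"],degrees=True)
    T=Ro.from_euler("xyz",[180,0,yaw],degrees=True)
    d=R.inv().apply(np.array([x,y,z])-p)*1000; rv=(R.inv()*T).as_rotvec()
    print("xyz",np.round(d,1),"rot",np.round(rv,4),"dist",round(float(np.linalg.norm(d))))
E
python3 - <<'E'
from h import *
c=vision.read_camera("top"); h=hsv(c); np.set_printoptions(precision=1,suppress=True)
y=blobs(cv2.inRange(h[235:275,105:160],(22,80,80),(35,255,255)))[0]+[105,235]
r=cv2.minAreaRect((ray(c,y[:,0],.023)*1000).astype(np.float32)); print("pad",r)
print("hsv roll",h[210:226:3,352:374:4].tolist())
cup=blobs(cv2.inRange(h[140:195,305:355],(0,0,0),(180,255,45)),100)
for k in cup: print("cup",cv2.boundingRect(k+[305,140]))
print("cup top",ray(c,[332,161],.097)*1e3)
go(.46,-.376,.2,0)
E
```

```text
pad ((462.989013671875, 356.518798828125), (52.64794158935547, 49.76625061035156), 65.04054260253906)
hsv roll [[[109, 166, 114], [113, 10, 107], [30, 3, 178], [30, 3, 175], [109, 72, 128], [111, 103, 111]], [[108, 171, 73], [30, 1, 179], [15, 124, 84], [16, 125, 63], [30, 3, 176], [110, 91, 115]], [[110, 38, 60], [20, 5, 164], [108, 167, 78], [108, 156, 77], [16, 25, 133], [125, 12, 132]], [[109, 53, 67], [0, 3, 170], [109, 175, 73], [108, 177, 78], [12, 9, 138], [108, 151, 110]], [[109, 139, 75], [0, 0, 184], [15, 89, 106], [15, 92, 116], [0, 0, 178], [109, 192, 105]], [[109, 159, 77], [20, 22, 71], [15, 3, 186], [18, 7, 181], [108, 96, 122], [108, 175, 109]]]
cup (313, 150, 34, 37)
cup top [[ 703.3 -135.4]]
xyz [ 352.8 -171.6   30. ] rot [-0.   0.   0.2] dist 393
```

Call:
drive_tool([
  {"x": 50,"y": -24,"z": 0,"rz": 0.1},
  {"x": 100,"y": -48,"z": 5,"rz": 0.2},
  {"x": 150,"y": -73,"z": 10,"rz": 0.25},
  {"x": 200,"y": -97,"z": 15,"rz": 0.25},
  {"x": 250,"y": -122,"z": 20,"rz": 0.25},
  {"x": 300,"y": -146,"z": 25,"rz": 0.25},
  {"x": 353,"y": -172,"z": 30,"rz": 0.25},
  {"x": 353,"y": -172,"z": 30,"rz": 0.25},
  {"x": 353,"y": -172,"z": 30,"rz": 0.25},
  {"x": 353,"y": -172,"z": 30,"rz": 0.25,"fingers": -1},
  {"x": 353,"y": -172,"z": 30,"rz": 0.25},
], force=12)

```text
invalid input at $.moves[0]: expected keys x, y, z, rx, ry, rz, fingers
```

```bash
sed -i 's/np.round(rv,4)/np.round(rv,4).tolist()/;s/np.round(d,1),/np.round(d,1).tolist(),/' h.py
python3 - <<'E'
from h import *
o=sensors.get_obs(); print(o["tool_pos"],o["tool_rot"],o["qpos"])
c=vision.read_camera("wrist"); cv2.imwrite("pics/w1.png",c["image"][:,:,::-1]); print(c["R"],c["t"],c["fx"])
E
```

```text
[ 0.1605676  -0.62951654  0.22987392] [-1.79932798e+02  5.91329817e-03  1.43163126e+01] [76.49570042 18.42218816 -4.01744243 83.14969196  1.29688518 78.54063655
 -3.25936989]
[[ 0.2467643  -0.96907497 -0.00104155]
 [-0.93206731 -0.23763461  0.27345991]
 [-0.26525066 -0.06650935 -0.96188284]] [-0.65015569 -0.033122    0.39240426] 372.224668991859
```

View pics/w1.png

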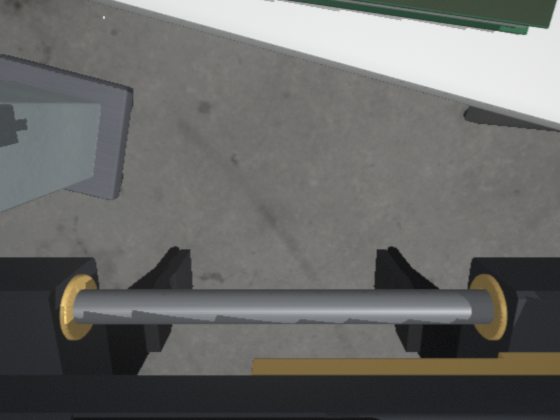

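The call was refused because every row needs all seven keys, so the arm hasn't moved. The wrist picture shows the floor and book, with the fingers at about (180,290) and (390,290).

Call:
drive_tool([
  {"x": 50,"y": -24,"z": 0,"rx": 0,"ry": 0,"rz": 0.1,"fingers": -1},
  {"x": 100,"y": -48,"z": 5,"rx": 0,"ry": 0,"rz": 0.2,"fingers": -1},
  {"x": 150,"y": -73,"z": 10,"rx": 0,"ry": 0,"rz": 0.25,"fingers": -1},
  {"x": 200,"y": -97,"z": 15,"rx": 0,"ry": 0,"rz": 0.25,"fingers": -1},
  {"x": 250,"y": -122,"z": 20,"rx": 0,"ry": 0,"rz": 0.25,"fingers": -1},
  {"x": 300,"y": -146,"z": 25,"rx": 0,"ry": 0,"rz": 0.25,"fingers": -1},
  {"x": 353,"y": -172,"z": 30,"rx": 0,"ry": 0,"rz": 0.25,"fingers": -1},
  {"x": 353,"y": -172,"z": 30,"rx": 0,"ry": 0,"rz": 0.25,"fingers": -1},
  {"x": 353,"y": -172,"z": 30,"rx": 0,"ry": 0,"rz": 0.25,"fingers": -1},
  {"x": 353,"y": -172,"z": 30,"rx": 0,"ry": 0,"rz": 0.25,"fingers": -1},
], force=12)

```text
time_s: 1.5
tool_pos: [0.4588, -0.3775, 0.2006]
tool_rot: [180.0, 0.0, -0.2]
force: [0.1, -0.4, 0.6]
grip_width: 0.0869
grasp_force: 0.0
```

Run:
```python
from h import *
o=sensors.get_obs(); print(o["tool_pos"],o["tool_rot"],o["qpos"])
c=vision.read_camera("wrist"); cv2.imwrite("pics/w2.png",c["image"][:,:,::-1])
```

```text
[ 0.45879827 -0.37754328  0.20057905] [ 1.79960244e+02  3.41199573e-02 -1.79513878e-01] [ 50.3953287   13.30731817 -15.77727735  93.37004851   3.79011716
  73.8459507  -56.214366  ]
```

View pics/w2.png

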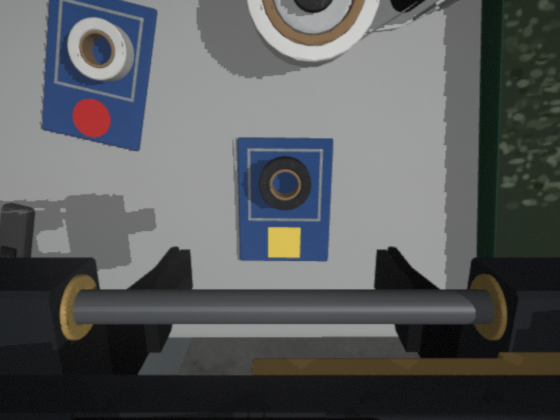

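The wrist view shows the yellow mat (285,200) with the black roll at (285,183), and the red mat (100,70) with the white roll at (98,48).

```bash
cat >> h.py <<'E'
def wmats(c):
    res=[]
    for q,r in mats(c):
        x,y,w,h=cv2.boundingRect(q)
        if x<=1 or y<=1 or x+w>=559 or abs(max(r[1])-124)>8: continue
        a=r[2]-90 if r[1][0]<r[1][1] else r[2]
        a=(a+90)%180-90; u=np.array([np.cos(np.radians(a)),np.sin(np.radians(a))])
        print("mat px",(x,y,w,h),"size",np.round(r[1],1),"origin",np.round(np.array(r[0])+17*u,1),"yaw",round(a,1)); res.append((x,y,w,h))
    return res
RNG={"black":((0,0,0),(180,110,50)),"white":((0,0,125),(180,40,255)),"yellow":((22,80,80),(35,255,255)),"red":((0,150,60),(6,255,255))}
def item(c,name,box,z,amin=200):
    x,y,w,h=box
    for k in blobs(cv2.inRange(hsv(c)[y:y+h,x:x+w],*RNG[name]),amin):
        k=k+[x,y]; W=(ray(c,k[:,0],z)*1000).astype(np.float32)
        (cx,cy),r=cv2.minEnclosingCircle(W); R=cv2.minAreaRect(W)
        print(name,"px",cv2.boundingRect(k),"circ",round(cx,1),round(cy,1),"r",round(r,1),"rect",np.round(R[0],1),np.round(R[1],1),round(R[2],1))
E
python3 - <<'E'
from h import *
c=vision.read_camera("wrist"); wmats(c)
item(c,"black",(245,145,80,75),.022); item(c,"white",(55,8,90,80),.022)
E
```

```text
mat px (238, 139, 95, 122) size [ 88.1 121.9] origin [ 459.2 -379.7] yaw -0.9
black px (259, 157, 51, 53) circ 464.2 -379.3 r 24.5 rect [ 464.1 -379.2] [48.6 45.8] 0.9
white px (68, 18, 66, 62) circ 577.9 -226.7 r 27.1 rect [ 579.4 -225.1] [48.2 51.1] 36.4
```

```bash
python3 -c "
from h import *
go(.464,-.379,.015,0)"
```

```text
xyz [5.0, 1.6, 185.6] rot [0.0005, 0.0002, -0.0029] dist 186
```

Call:
drive_tool([
  {"x": 5,"y": 1.6,"z": 50,"rx": 0,"ry": 0,"rz": 0,"fingers": -1},
  {"x": 5,"y": 1.6,"z": 100,"rx": 0,"ry": 0,"rz": 0,"fingers": -1},
  {"x": 5,"y": 1.6,"z": 140,"rx": 0,"ry": 0,"rz": 0,"fingers": -1},
  {"x": 5,"y": 1.6,"z": 165,"rx": 0,"ry": 0,"rz": 0,"fingers": -1},
  {"x": 5,"y": 1.6,"z": 180,"rx": 0,"ry": 0,"rz": 0,"fingers": -1},
  {"x": 5,"y": 1.6,"z": 185,"rx": 0,"ry": 0,"rz": 0,"fingers": -1},
  {"x": 5,"y": 1.6,"z": 185,"rx": 0,"ry": 0,"rz": 0,"fingers": -1},
  {"x": 5,"y": 1.6,"z": 185,"rx": 0,"ry": 0,"rz": 0,"fingers": 1},
  {"x": 5,"y": 1.6,"z": 185,"rx": 0,"ry": 0,"rz": 0,"fingers": 1},
  {"x": 5,"y": 1.6,"z": 185,"rx": 0,"ry": 0,"rz": 0,"fingers": 1},
  {"x": 5,"y": 1.6,"z": 185,"rx": 0,"ry": 0,"rz": 0,"fingers": 1},
  {"x": 5,"y": 1.6,"z": 185,"rx": 0,"ry": 0,"rz": 0,"fingers": 1},
  {"x": 5,"y": 1.6,"z": 160,"rx": 0,"ry": 0,"rz": 0,"fingers": 1},
  {"x": 5,"y": 1.6,"z": 110,"rx": 0,"ry": 0,"rz": 0,"fingers": 1},
  {"x": 5,"y": 1.6,"z": 50,"rx": 0,"ry": 0,"rz": 0,"fingers": 1},
  {"x": 5,"y": 1.6,"z": 0,"rx": 0,"ry": 0,"rz": 0,"fingers": 1},
  {"x": 5,"y": 1.6,"z": 0,"rx": 0,"ry": 0,"rz": 0,"fingers": 1},
], force=15)

```text
time_s: 3.72
tool_pos: [0.4676, -0.3791, 0.2059]
tool_rot: [179.6, -0.4, -0.0]
force: [0.1, 0.4, -0.4]
grip_width: 0.0474
grasp_force: 15.0
```

```bash
python3 -c "
from h import *
o=sensors.get_obs(); print(o['qpos'],o['grip_width'])
go(.516,.180,.2,-6)"
```

```text
[ 50.19363531  13.67018186 -16.08678449  92.33807263   3.9658602
  73.99434831 -56.52395903] 0.047418887475288815
xyz [48.3, -559.2, 2.8] rot [0.0059, -0.0076, 0.1046] dist 561
```

Call:
drive_tool([
  {"x": 5,"y": -55,"z": 0,"rx": 0,"ry": 0,"rz": 0,"fingers": 1},
  {"x": 10,"y": -110,"z": 0,"rx": 0,"ry": 0,"rz": 0,"fingers": 1},
  {"x": 15,"y": -165,"z": 0,"rx": 0,"ry": 0,"rz": 0,"fingers": 1},
  {"x": 20,"y": -220,"z": 0,"rx": 0,"ry": 0,"rz": 0.02,"fingers": 1},
  {"x": 25,"y": -275,"z": 0,"rx": 0,"ry": 0,"rz": 0.04,"fingers": 1},
  {"x": 30,"y": -330,"z": 0,"rx": 0,"ry": 0,"rz": 0.06,"fingers": 1},
  {"x": 35,"y": -385,"z": 0,"rx": 0,"ry": 0,"rz": 0.08,"fingers": 1},
  {"x": 40,"y": -440,"z": 0,"rx": 0,"ry": 0,"rz": 0.1,"fingers": 1},
  {"x": 46,"y": -495,"z": 0,"rx": 0,"ry": 0,"rz": 0.1,"fingers": 1},
  {"x": 50,"y": -540,"z": 0,"rx": 0,"ry": 0,"rz": 0.1,"fingers": 1},
  {"x": 52,"y": -559,"z": 0,"rx": 0,"ry": 0,"rz": 0.1,"fingers": 1},
  {"x": 52,"y": -559,"z": 0,"rx": 0,"ry": 0,"rz": 0.1,"fingers": 1},
  {"x": 52,"y": -559,"z": 0,"rx": 0,"ry": 0,"rz": 0.1,"fingers": 1},
  {"x": 52,"y": -559,"z": 0,"rx": 0,"ry": 0,"rz": 0.1,"fingers": 1},
  {"x": 52,"y": -559,"z": 0,"rx": 0,"ry": 0,"rz": 0.1,"fingers": 1},
  {"x": 52,"y": -559,"z": 0,"rx": 0,"ry": 0,"rz": 0.1,"fingers": 1},
])

```text
time_s: 5.72
tool_pos: [0.5174, 0.181, 0.2006]
tool_rot: [180.0, -0.0, -5.8]
force: [-0.3, 0.8, -1.1]
grip_width: 0.0475
grasp_force: 15.0
```

Run:
```python
from h import *
c=vision.read_camera("wrist"); cv2.imwrite("pics/w3.png",c["image"][:,:,::-1]); wmats(c)
o=sensors.get_obs(); print(o['qpos'],o['tool_pos'],o['tool_rot'])
go(.518,.180,.018,-6)
```

```text
[  15.783847     10.47858456  -41.94648061   98.93251138    7.30766691
   73.35711843 -123.55999957] [0.51737688 0.18111786 0.20061604] [ 1.79988496e+02 -1.45685573e-02 -5.77332458e+00]
xyz [0.7, 1.0, 182.6] rot [0.0002, -0.0003, 0.004] dist 183
```

View pics/w3.png

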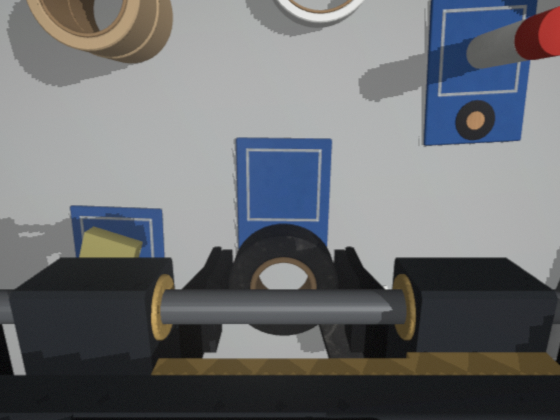

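The black roll is held over the blank mat (285,190). The pad's mat is at lower left and the glue's at upper right. I'll set the roll down here.

Call:
drive_tool([
  {"x": 0,"y": 1,"z": 50,"rx": 0,"ry": 0,"rz": 0,"fingers": 1},
  {"x": 0,"y": 1,"z": 100,"rx": 0,"ry": 0,"rz": 0,"fingers": 1},
  {"x": 0,"y": 1,"z": 145,"rx": 0,"ry": 0,"rz": 0,"fingers": 1},
  {"x": 0,"y": 1,"z": 170,"rx": 0,"ry": 0,"rz": 0,"fingers": 1},
  {"x": 0,"y": 1,"z": 180,"rx": 0,"ry": 0,"rz": 0,"fingers": 1},
  {"x": 0,"y": 1,"z": 184,"rx": 0,"ry": 0,"rz": 0,"fingers": 1},
  {"x": 0,"y": 1,"z": 184,"rx": 0,"ry": 0,"rz": 0,"fingers": 1},
  {"x": 0,"y": 1,"z": 184,"rx": 0,"ry": 0,"rz": 0,"fingers": -1},
  {"x": 0,"y": 1,"z": 184,"rx": 0,"ry": 0,"rz": 0,"fingers": -1},
  {"x": 0,"y": 1,"z": 184,"rx": 0,"ry": 0,"rz": 0,"fingers": -1},
  {"x": 0,"y": 1,"z": 184,"rx": 0,"ry": 0,"rz": 0,"fingers": -1},
  {"x": 0,"y": 1,"z": 150,"rx": 0,"ry": 0,"rz": 0,"fingers": -1},
  {"x": 0,"y": 1,"z": 100,"rx": 0,"ry": 0,"rz": 0,"fingers": -1},
  {"x": 0,"y": 1,"z": 50,"rx": 0,"ry": 0,"rz": 0,"fingers": -1},
  {"x": 0,"y": 1,"z": 0,"rx": 0,"ry": 0,"rz": 0,"fingers": -1},
  {"x": 0,"y": 1,"z": 0,"rx": 0,"ry": 0,"rz": 0,"fingers": -1},
  {"x": 0,"y": 1,"z": 0,"rx": 0,"ry": 0,"rz": 0,"fingers": -1},
  {"x": 0,"y": 1,"z": 0,"rx": 0,"ry": 0,"rz": 0,"fingers": -1},
])

```text
time_s: 8.02
tool_pos: [0.5162, 0.1801, 0.1988]
tool_rot: [179.9, 0.2, -5.7]
force: [-0.4, 0.5, -0.5]
grip_width: 0.0869
grasp_force: 0.0
```

Run:
```python
from h import *
c=vision.read_camera("wrist"); wmats(c); item(c,"black",(240,140,90,90),.022)
go(.463,.355,.2,0); go(.463,.355,.2,30)
```

```text
mat px (235, 137, 95, 123) size [ 88.2 122.2] origin [517.8 180.2] yaw -6.5
black px (257, 162, 51, 52) circ 517.4 180.5 r 24.5 rect [517.3 180.1] [45.9 47.7] 84.2
xyz [-70.5, -168.7, -1.0] rot [0.0007, 0.0028, -0.1001] dist 183
xyz [-70.5, -168.7, -1.0] rot [-0.0, 0.003, -0.6237] dist 183
```

Call:
drive_tool([
  {"x": -10,"y": -24,"z": 0,"rx": 0,"ry": 0,"rz": -0.17,"fingers": -1},
  {"x": -20,"y": -48,"z": 0,"rx": 0,"ry": 0,"rz": -0.34,"fingers": -1},
  {"x": -30,"y": -72,"z": 0,"rx": 0,"ry": 0,"rz": -0.51,"fingers": -1},
  {"x": -40,"y": -96,"z": 0,"rx": 0,"ry": 0,"rz": -0.68,"fingers": -1},
  {"x": -50,"y": -120,"z": 0,"rx": 0,"ry": 0,"rz": -0.85,"fingers": -1},
  {"x": -60,"y": -145,"z": 0,"rx": 0,"ry": 0,"rz": -1.02,"fingers": -1},
  {"x": -71,"y": -169,"z": 0,"rx": 0,"ry": 0,"rz": -1.15,"fingers": -1},
  {"x": -71,"y": -169,"z": 0,"rx": 0,"ry": 0,"rz": -1.236,"fingers": -1},
  {"x": -71,"y": -169,"z": 0,"rx": 0,"ry": 0,"rz": -1.236,"fingers": -1},
  {"x": -71,"y": -169,"z": 0,"rx": 0,"ry": 0,"rz": -1.236,"fingers": -1},
  {"x": -71,"y": -169,"z": 0,"rx": 0,"ry": 0,"rz": -1.236,"fingers": -1},
  {"x": -71,"y": -169,"z": 0,"rx": 0,"ry": 0,"rz": -1.236,"fingers": -1},
])

```text
time_s: 9.57
tool_pos: [0.4636, 0.3555, 0.2005]
tool_rot: [180.0, 0.0, 65.0]
force: [0.0, 0.1, 0.5]
grip_width: 0.087
grasp_force: 0.0
```

Run:
```python
from h import *
c=vision.read_camera("wrist"); cv2.imwrite("pics/w4.png",c["image"][:,:,::-1]); wmats(c)
item(c,"yellow",(150,80,260,180),.023)
o=sensors.get_obs(); print(o['qpos'],o['tool_pos'],o['tool_rot'])
```

```text
mat px (215, 128, 128, 120) size [ 88.  121.6] origin [468.2 352.1] yaw -8.2
yellow px (252, 157, 56, 55) circ 463.1 359.1 r 34.6 rect [463.  359.7] [50.3 49.5] 65.0
[  6.3908405   19.57682677 -56.42761497  93.69804425  16.75465846
  75.77935591 -77.6418019 ] [0.46358064 0.35552586 0.20055563] [1.79984885e+02 4.40050139e-03 6.50351918e+01]
```

View pics/w4.png

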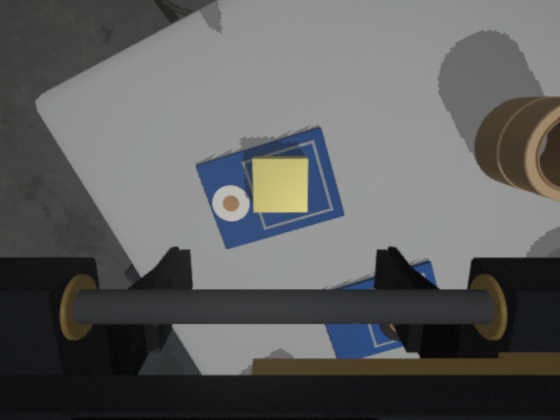

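The yellow pad at (280,185) is square to the jaws, so I'll grasp it.

Call:
drive_tool([
  {"x": 3.5,"y": -2.3,"z": 50,"rx": 0,"ry": 0,"rz": 0,"fingers": -1},
  {"x": 3.5,"y": -2.3,"z": 100,"rx": 0,"ry": 0,"rz": 0,"fingers": -1},
  {"x": 3.5,"y": -2.3,"z": 140,"rx": 0,"ry": 0,"rz": 0,"fingers": -1},
  {"x": 3.5,"y": -2.3,"z": 170,"rx": 0,"ry": 0,"rz": 0,"fingers": -1},
  {"x": 3.5,"y": -2.3,"z": 181,"rx": 0,"ry": 0,"rz": 0,"fingers": -1},
  {"x": 3.5,"y": -2.3,"z": 185,"rx": 0,"ry": 0,"rz": 0,"fingers": -1},
  {"x": 3.5,"y": -2.3,"z": 185,"rx": 0,"ry": 0,"rz": 0,"fingers": -1},
  {"x": 3.5,"y": -2.3,"z": 185,"rx": 0,"ry": 0,"rz": 0,"fingers": 1},
  {"x": 3.5,"y": -2.3,"z": 185,"rx": 0,"ry": 0,"rz": 0,"fingers": 1},
  {"x": 3.5,"y": -2.3,"z": 185,"rx": 0,"ry": 0,"rz": 0,"fingers": 1},
  {"x": 3.5,"y": -2.3,"z": 185,"rx": 0,"ry": 0,"rz": 0,"fingers": 1},
  {"x": 3.5,"y": -2.3,"z": 185,"rx": 0,"ry": 0,"rz": 0,"fingers": 1},
  {"x": 3.5,"y": -2.3,"z": 160,"rx": 0,"ry": 0,"rz": 0,"fingers": 1},
  {"x": 3.5,"y": -2.3,"z": 110,"rx": 0,"ry": 0,"rz": 0,"fingers": 1},
  {"x": 3.5,"y": -2.3,"z": 55,"rx": 0,"ry": 0,"rz": 0,"fingers": 1},
  {"x": 3.5,"y": -2.3,"z": 0,"rx": 0,"ry": 0,"rz": 0,"fingers": 1},
  {"x": 3.5,"y": -2.3,"z": 0,"rx": 0,"ry": 0,"rz": 0,"fingers": 1},
  {"x": 3.5,"y": -2.3,"z": 0,"rx": 0,"ry": 0,"rz": 0,"fingers": 1},
  {"x": 3.5,"y": -2.3,"z": 0,"rx": 0,"ry": 0,"rz": 0,"fingers": 1},
], force=20)

```text
time_s: 12.0
tool_pos: [0.4621, 0.359, 0.1986]
tool_rot: [-179.9, 0.2, 65.1]
force: [-0.2, 0.6, 0.0]
grip_width: 0.0496
grasp_force: 20.0
```

Run:
```python
from h import *
o=sensors.get_obs(); print(o['tool_pos'],o['tool_rot'],o['grip_width'])
go(.48,.15,.2,75);go(.48,-.15,.2,85); go(.4592,-.3785,.2,89.5)
```

```text
[0.46214239 0.35896912 0.19864958] [-1.79910449e+02  1.59958551e-01  6.50770064e+01] 0.049636884063523935
xyz [-182.0, 104.3, -1.0] rot [-0.0018, 0.0026, -0.1732] dist 210
xyz [-454.0, 230.7, -0.4] rot [-0.002, 0.0025, -0.3477] dist 509
xyz [-670.0, 308.1, 0.0] rot [-0.0021, 0.0024, -0.4263] dist 737
```

Call:
drive_tool([
  {"x": -45,"y": 26,"z": 0,"rx": 0,"ry": 0,"rz": -0.04,"fingers": 1},
  {"x": -90,"y": 52,"z": 0,"rx": 0,"ry": 0,"rz": -0.08,"fingers": 1},
  {"x": -136,"y": 78,"z": 0,"rx": 0,"ry": 0,"rz": -0.12,"fingers": 1},
  {"x": -182,"y": 104,"z": 0,"rx": 0,"ry": 0,"rz": -0.17,"fingers": 1},
  {"x": -227,"y": 125,"z": 0,"rx": 0,"ry": 0,"rz": -0.2,"fingers": 1},
  {"x": -272,"y": 146,"z": 0,"rx": 0,"ry": 0,"rz": -0.23,"fingers": 1},
  {"x": -317,"y": 167,"z": 0,"rx": 0,"ry": 0,"rz": -0.26,"fingers": 1},
  {"x": -362,"y": 188,"z": 0,"rx": 0,"ry": 0,"rz": -0.29,"fingers": 1},
  {"x": -408,"y": 209,"z": 0,"rx": 0,"ry": 0,"rz": -0.32,"fingers": 1},
  {"x": -454,"y": 231,"z": 0,"rx": 0,"ry": 0,"rz": -0.35,"fingers": 1},
  {"x": -500,"y": 247,"z": 0,"rx": 0,"ry": 0,"rz": -0.37,"fingers": 1},
  {"x": -546,"y": 263,"z": 0,"rx": 0,"ry": 0,"rz": -0.39,"fingers": 1},
  {"x": -592,"y": 280,"z": 0,"rx": 0,"ry": 0,"rz": -0.41,"fingers": 1},
  {"x": -635,"y": 295,"z": 0,"rx": 0,"ry": 0,"rz": -0.426,"fingers": 1},
  {"x": -670,"y": 308,"z": 0,"rx": 0,"ry": 0,"rz": -0.426,"fingers": 1},
  {"x": -670,"y": 308,"z": 0,"rx": 0,"ry": 0,"rz": -0.426,"fingers": 1},
  {"x": -670,"y": 308,"z": 0,"rx": 0,"ry": 0,"rz": -0.426,"fingers": 1},
  {"x": -670,"y": 308,"z": 0,"rx": 0,"ry": 0,"rz": -0.426,"fingers": 1},
  {"x": -670,"y": 308,"z": 0,"rx": 0,"ry": 0,"rz": -0.426,"fingers": 1},
  {"x": -670,"y": 308,"z": 0,"rx": 0,"ry": 0,"rz": -0.426,"fingers": 1},
])

```text
time_s: 14.5
tool_pos: [0.4601, -0.377, 0.2008]
tool_rot: [180.0, 0.0, 89.5]
force: [0.8, -0.8, -0.2]
grip_width: 0.0501
grasp_force: 20.0
```

Run:
```python
from h import *
o=sensors.get_obs(); print(o['tool_pos'],o['tool_rot'],o['grip_width'],o['qpos'])
go(.4595,-.379,.0165,89.5)
```

```text
[ 0.46006988 -0.3769949   0.2007735 ] [1.79994338e+02 2.78185459e-02 8.95426369e+01] 0.05008890159748648 [ 64.07186737  15.23898028 -32.29582591  92.78256002   8.40571846
  74.39068071  29.96354975]
xyz [-1.9, -0.6, 184.3] rot [0.0001, 0.0005, 0.0007] dist 184
```

Call:
drive_tool([
  {"x": -2,"y": -0.5,"z": 50,"rx": 0,"ry": 0,"rz": 0,"fingers": 1},
  {"x": -2,"y": -0.5,"z": 100,"rx": 0,"ry": 0,"rz": 0,"fingers": 1},
  {"x": -2,"y": -0.5,"z": 145,"rx": 0,"ry": 0,"rz": 0,"fingers": 1},
  {"x": -2,"y": -0.5,"z": 170,"rx": 0,"ry": 0,"rz": 0,"fingers": 1},
  {"x": -2,"y": -0.5,"z": 180,"rx": 0,"ry": 0,"rz": 0,"fingers": 1},
  {"x": -2,"y": -0.5,"z": 184.5,"rx": 0,"ry": 0,"rz": 0,"fingers": 1},
  {"x": -2,"y": -0.5,"z": 184.5,"rx": 0,"ry": 0,"rz": 0,"fingers": 1},
  {"x": -2,"y": -0.5,"z": 184.5,"rx": 0,"ry": 0,"rz": 0,"fingers": 1},
  {"x": -2,"y": -0.5,"z": 184.5,"rx": 0,"ry": 0,"rz": 0,"fingers": -1},
  {"x": -2,"y": -0.5,"z": 184.5,"rx": 0,"ry": 0,"rz": 0,"fingers": -1},
  {"x": -2,"y": -0.5,"z": 184.5,"rx": 0,"ry": 0,"rz": 0,"fingers": -1},
  {"x": -2,"y": -0.5,"z": 184.5,"rx": 0,"ry": 0,"rz": 0,"fingers": -1},
  {"x": -2,"y": -0.5,"z": 150,"rx": 0,"ry": 0,"rz": 0,"fingers": -1},
  {"x": -2,"y": -0.5,"z": 100,"rx": 0,"ry": 0,"rz": 0,"fingers": -1},
  {"x": -2,"y": -0.5,"z": 50,"rx": 0,"ry": 0,"rz": 0,"fingers": -1},
  {"x": -2,"y": -0.5,"z": 0,"rx": 0,"ry": 0,"rz": 0,"fingers": -1},
  {"x": -2,"y": -0.5,"z": 0,"rx": 0,"ry": 0,"rz": 0,"fingers": -1},
  {"x": -2,"y": -0.5,"z": 0,"rx": 0,"ry": 0,"rz": 0,"fingers": -1},
  {"x": -2,"y": -0.5,"z": 0,"rx": 0,"ry": 0,"rz": 0,"fingers": -1},
])

```text
time_s: 16.88
tool_pos: [0.4584, -0.379, 0.1987]
tool_rot: [-179.9, -0.1, 89.5]
force: [-0.9, -0.3, -0.3]
grip_width: 0.0873
grasp_force: 0.0
```

Run:
```python
from h import *
c=vision.read_camera("wrist"); wmats(c)
item(c,"yellow",(150,80,260,180),.023)
go(.578,-.224,.2,0)
```

```text
mat px (201, 139, 131, 90) size [ 87.  121.9] origin [ 459.2 -379.2] yaw -0.5
yellow px (205, 169, 36, 33) circ 403.7 -375.4 r 20.9 rect [ 403.6 -375. ] [29.7 30.7] 89.5
yellow px (258, 163, 55, 55) circ 460.8 -380.5 r 34.7 rect [ 460.2 -380.5] [50.5 49.4] 89.5
xyz [156.0, 118.1, -1.2] rot [-0.0033, 0.0001, 1.5619] dist 196
```

Call:
drive_tool([
  {"x": 25,"y": 19,"z": 0,"rx": 0,"ry": 0,"rz": 0.17,"fingers": -1},
  {"x": 50,"y": 38,"z": 0,"rx": 0,"ry": 0,"rz": 0.34,"fingers": -1},
  {"x": 75,"y": 57,"z": 0,"rx": 0,"ry": 0,"rz": 0.51,"fingers": -1},
  {"x": 100,"y": 76,"z": 0,"rx": 0,"ry": 0,"rz": 0.68,"fingers": -1},
  {"x": 125,"y": 95,"z": 0,"rx": 0,"ry": 0,"rz": 0.85,"fingers": -1},
  {"x": 156,"y": 118,"z": 0,"rx": 0,"ry": 0,"rz": 1.02,"fingers": -1},
  {"x": 156,"y": 118,"z": 0,"rx": 0,"ry": 0,"rz": 1.19,"fingers": -1},
  {"x": 156,"y": 118,"z": 0,"rx": 0,"ry": 0,"rz": 1.36,"fingers": -1},
  {"x": 156,"y": 118,"z": 0,"rx": 0,"ry": 0,"rz": 1.5,"fingers": -1},
  {"x": 156,"y": 118,"z": 0,"rx": 0,"ry": 0,"rz": 1.562,"fingers": -1},
  {"x": 156,"y": 118,"z": 0,"rx": 0,"ry": 0,"rz": 1.562,"fingers": -1},
  {"x": 156,"y": 118,"z": 0,"rx": 0,"ry": 0,"rz": 1.562,"fingers": -1},
  {"x": 156,"y": 118,"z": 0,"rx": 0,"ry": 0,"rz": 1.562,"fingers": -1},
  {"x": 156,"y": 118,"z": 0,"rx": 0,"ry": 0,"rz": 1.562,"fingers": -1},
])

```text
time_s: 18.68
tool_pos: [0.5787, -0.2246, 0.2005]
tool_rot: [180.0, 0.0, 0.0]
force: [-0.2, 0.2, -0.6]
grip_width: 0.0872
grasp_force: 0.0
```

```bash
cat >> h.py <<'E'
RNG["blue"]=((100,130,40),(120,255,255))
def notblue(c,mat):
    x,y,w,h=mat
    return x,y,w,h
E
python3 - <<'E'
from h import *
c=vision.read_camera("wrist"); cv2.imwrite("pics/w5.png",c["image"][:,:,::-1]); wmats(c)
RNG["white"]=((0,0,150),(180,30,255))
item(c,"white",(240,140,90,90),.022)
o=sensors.get_obs(); print(o['tool_pos'],o['tool_rot'],o['qpos'])
E
```

```text
mat px (216, 130, 115, 137) size [ 87.9 122.1] origin [ 578.9 -217.4] yaw -13.5
white px (312, 165, 18, 65) circ 570.2 -260.8 r 31.3 rect [ 570.2 -259.8] [61.  16.1] 1.9
white px (257, 165, 53, 51) circ 577.7 -225.5 r 24.1 rect [ 578.  -225.5] [47.  47.3] 43.5
[ 0.57868596 -0.22463563  0.20053756] [ 1.79995994e+02  5.13681600e-05 -1.03120962e-03] [ 39.93364567  17.61349328 -25.9710274   89.19986403   7.88881312
  75.00617394 -77.02439623]
```

View pics/w5.png

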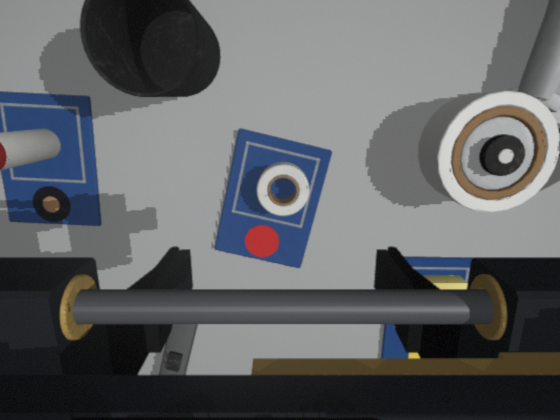

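The white roll at (283,190) is centred under the gripper, with the cup at (150,45) and the tape dispenser at (500,155) both clear.

Call:
drive_tool([
  {"x": -0.5,"y": 1,"z": 50,"rx": 0,"ry": 0,"rz": 0,"fingers": -1},
  {"x": -0.5,"y": 1,"z": 100,"rx": 0,"ry": 0,"rz": 0,"fingers": -1},
  {"x": -0.5,"y": 1,"z": 140,"rx": 0,"ry": 0,"rz": 0,"fingers": -1},
  {"x": -0.5,"y": 1,"z": 170,"rx": 0,"ry": 0,"rz": 0,"fingers": -1},
  {"x": -0.5,"y": 1,"z": 181,"rx": 0,"ry": 0,"rz": 0,"fingers": -1},
  {"x": -0.5,"y": 1,"z": 185,"rx": 0,"ry": 0,"rz": 0,"fingers": -1},
  {"x": -0.5,"y": 1,"z": 185,"rx": 0,"ry": 0,"rz": 0,"fingers": -1},
  {"x": -0.5,"y": 1,"z": 185,"rx": 0,"ry": 0,"rz": 0,"fingers": 1},
  {"x": -0.5,"y": 1,"z": 185,"rx": 0,"ry": 0,"rz": 0,"fingers": 1},
  {"x": -0.5,"y": 1,"z": 185,"rx": 0,"ry": 0,"rz": 0,"fingers": 1},
  {"x": -0.5,"y": 1,"z": 185,"rx": 0,"ry": 0,"rz": 0,"fingers": 1},
  {"x": -0.5,"y": 1,"z": 185,"rx": 0,"ry": 0,"rz": 0,"fingers": 1},
  {"x": -0.5,"y": 1,"z": 160,"rx": 0,"ry": 0,"rz": 0,"fingers": 1},
  {"x": -0.5,"y": 1,"z": 110,"rx": 0,"ry": 0,"rz": 0,"fingers": 1},
  {"x": -0.5,"y": 1,"z": 55,"rx": 0,"ry": 0,"rz": 0,"fingers": 1},
  {"x": -0.5,"y": 1,"z": 0,"rx": 0,"ry": 0,"rz": 0,"fingers": 1},
  {"x": -0.5,"y": 1,"z": 0,"rx": 0,"ry": 0,"rz": 0,"fingers": 1},
  {"x": -0.5,"y": 1,"z": 0,"rx": 0,"ry": 0,"rz": 0,"fingers": 1},
  {"x": -0.5,"y": 1,"z": 0,"rx": 0,"ry": 0,"rz": 0,"fingers": 1},
], force=15)

```text
time_s: 21.1
tool_pos: [0.5771, -0.2253, 0.1986]
tool_rot: [-179.9, 0.2, -0.0]
force: [0.1, -0.1, -0.2]
grip_width: 0.0479
grasp_force: 15.0
```

Run:
```python
from h import *
o=sensors.get_obs(); print(o['tool_pos'],o['tool_rot'],o['grip_width'])
go(.5,0,.2,20); go(.4682,.352,.2,40)
```

```text
[ 0.57711322 -0.22534096  0.19855015] [-1.79932151e+02  1.81496919e-01 -9.64108359e-03] 0.04794890121151542
xyz [-77.2, -225.3, -0.9] rot [-0.0017, 0.0029, -0.3492] dist 238
xyz [-109.0, -577.3, -0.4] rot [-0.0022, 0.0026, -0.6983] dist 588
```

Call:
drive_tool([
  {"x": -18,"y": -52,"z": 0,"rx": 0,"ry": 0,"rz": -0.08,"fingers": 1},
  {"x": -36,"y": -105,"z": 0,"rx": 0,"ry": 0,"rz": -0.16,"fingers": 1},
  {"x": -54,"y": -158,"z": 0,"rx": 0,"ry": 0,"rz": -0.24,"fingers": 1},
  {"x": -70,"y": -210,"z": 0,"rx": 0,"ry": 0,"rz": -0.32,"fingers": 1},
  {"x": -80,"y": -262,"z": 0,"rx": 0,"ry": 0,"rz": -0.38,"fingers": 1},
  {"x": -85,"y": -314,"z": 0,"rx": 0,"ry": 0,"rz": -0.45,"fingers": 1},
  {"x": -90,"y": -366,"z": 0,"rx": 0,"ry": 0,"rz": -0.5,"fingers": 1},
  {"x": -95,"y": -418,"z": 0,"rx": 0,"ry": 0,"rz": -0.55,"fingers": 1},
  {"x": -100,"y": -470,"z": 0,"rx": 0,"ry": 0,"rz": -0.6,"fingers": 1},
  {"x": -104,"y": -522,"z": 0,"rx": 0,"ry": 0,"rz": -0.65,"fingers": 1},
  {"x": -108,"y": -560,"z": 0,"rx": 0,"ry": 0,"rz": -0.7,"fingers": 1},
  {"x": -109,"y": -577,"z": 0,"rx": 0,"ry": 0,"rz": -0.7,"fingers": 1},
  {"x": -109,"y": -577,"z": 0,"rx": 0,"ry": 0,"rz": -0.7,"fingers": 1},
  {"x": -109,"y": -577,"z": 0,"rx": 0,"ry": 0,"rz": -0.7,"fingers": 1},
  {"x": -109,"y": -577,"z": 0,"rx": 0,"ry": 0,"rz": -0.7,"fingers": 1},
  {"x": -109,"y": -577,"z": 0,"rx": 0,"ry": 0,"rz": -0.7,"fingers": 1},
  {"x": -109,"y": -577,"z": 0,"rx": 0,"ry": 0,"rz": -0.7,"fingers": 1},
])

```text
time_s: 23.22
tool_pos: [0.4696, 0.3509, 0.2006]
tool_rot: [180.0, -0.0, 40.0]
force: [-0.4, -0.8, -0.1]
grip_width: 0.0473
grasp_force: 15.0
```

Run:
```python
from h import *
o=sensors.get_obs(); print(o['tool_pos'],o['tool_rot'],o['grip_width'],o['qpos'])
go(.4682,.352,.0165,40)
```

```text
[0.46955796 0.35091333 0.20064693] [ 1.79970977e+02 -4.38461379e-03  4.00456894e+01] 0.047333779724497795 [   3.82329925   18.43395936  -52.05561755   93.50269469   14.96307742
   75.40307002 -100.56738497]
xyz [-0.4, -1.8, 184.1] rot [0.0005, -0.0001, 0.0008] dist 184
```

Call:
drive_tool([
  {"x": 0,"y": -1.5,"z": 50,"rx": 0,"ry": 0,"rz": 0,"fingers": 1},
  {"x": 0,"y": -1.5,"z": 100,"rx": 0,"ry": 0,"rz": 0,"fingers": 1},
  {"x": 0,"y": -1.5,"z": 145,"rx": 0,"ry": 0,"rz": 0,"fingers": 1},
  {"x": 0,"y": -1.5,"z": 170,"rx": 0,"ry": 0,"rz": 0,"fingers": 1},
  {"x": 0,"y": -1.5,"z": 180,"rx": 0,"ry": 0,"rz": 0,"fingers": 1},
  {"x": 0,"y": -1.5,"z": 184.5,"rx": 0,"ry": 0,"rz": 0,"fingers": 1},
  {"x": 0,"y": -1.5,"z": 184.5,"rx": 0,"ry": 0,"rz": 0,"fingers": 1},
  {"x": 0,"y": -1.5,"z": 184.5,"rx": 0,"ry": 0,"rz": 0,"fingers": 1},
  {"x": 0,"y": -1.5,"z": 184.5,"rx": 0,"ry": 0,"rz": 0,"fingers": -1},
  {"x": 0,"y": -1.5,"z": 184.5,"rx": 0,"ry": 0,"rz": 0,"fingers": -1},
  {"x": 0,"y": -1.5,"z": 184.5,"rx": 0,"ry": 0,"rz": 0,"fingers": -1},
  {"x": 0,"y": -1.5,"z": 184.5,"rx": 0,"ry": 0,"rz": 0,"fingers": -1},
  {"x": 0,"y": -1.5,"z": 150,"rx": 0,"ry": 0,"rz": 0,"fingers": -1},
  {"x": 0,"y": -1.5,"z": 100,"rx": 0,"ry": 0,"rz": 0,"fingers": -1},
  {"x": 0,"y": -1.5,"z": 50,"rx": 0,"ry": 0,"rz": 0,"fingers": -1},
  {"x": 0,"y": -1.5,"z": 0,"rx": 0,"ry": 0,"rz": 0,"fingers": -1},
  {"x": 0,"y": -1.5,"z": 0,"rx": 0,"ry": 0,"rz": 0,"fingers": -1},
  {"x": 0,"y": -1.5,"z": 0,"rx": 0,"ry": 0,"rz": 0,"fingers": -1},
  {"x": 0,"y": -1.5,"z": 0,"rx": 0,"ry": 0,"rz": 0,"fingers": -1},
])

```text
time_s: 25.6
tool_pos: [0.4677, 0.3518, 0.1988]
tool_rot: [-180.0, 0.2, 40.1]
force: [-0.5, -0.7, -0.2]
grip_width: 0.0871
grasp_force: 0.0
```

Run:
```python
from h import *
RNG["white"]=((0,0,150),(180,30,255))
c=vision.read_camera("wrist"); wmats(c)
item(c,"white",(150,80,260,170),.022)
go(.617,-.004,.3,0)
```

```text
mat px (194, 119, 153, 146) size [ 88.  121.9] origin [468.1 352. ] yaw -8.1
white px (220, 206, 37, 35) circ 415.5 362.0 r 17.2 rect [415.3 362. ] [33.6 34. ] 40.1
white px (258, 162, 52, 51) circ 468.7 351.2 r 24.0 rect [469.1 351.4] [46.7 46.8] 40.1
white px (150, 80, 260, 170) circ 474.5 370.3 r 139.8 rect [478.4 365.7] [153.2 246. ] 40.1
xyz [-115.4, 368.4, -100.9] rot [0.0005, 0.0028, 0.6999] dist 399
```

Call:
drive_tool([
  {"x": -12,"y": 40,"z": -30,"rx": 0,"ry": 0,"rz": 0.1,"fingers": -1},
  {"x": -25,"y": 80,"z": -60,"rx": 0,"ry": 0,"rz": 0.2,"fingers": -1},
  {"x": -40,"y": 125,"z": -90,"rx": 0,"ry": 0,"rz": 0.3,"fingers": -1},
  {"x": -55,"y": 175,"z": -100,"rx": 0,"ry": 0,"rz": 0.4,"fingers": -1},
  {"x": -70,"y": 225,"z": -100,"rx": 0,"ry": 0,"rz": 0.5,"fingers": -1},
  {"x": -85,"y": 275,"z": -100,"rx": 0,"ry": 0,"rz": 0.6,"fingers": -1},
  {"x": -100,"y": 325,"z": -100,"rx": 0,"ry": 0,"rz": 0.7,"fingers": -1},
  {"x": -115,"y": 368,"z": -100,"rx": 0,"ry": 0,"rz": 0.7,"fingers": -1},
  {"x": -115,"y": 368,"z": -100,"rx": 0,"ry": 0,"rz": 0.7,"fingers": -1},
  {"x": -115,"y": 368,"z": -100,"rx": 0,"ry": 0,"rz": 0.7,"fingers": -1},
  {"x": -115,"y": 368,"z": -100,"rx": 0,"ry": 0,"rz": 0.7,"fingers": -1},
  {"x": -115,"y": 368,"z": -100,"rx": 0,"ry": 0,"rz": 0.7,"fingers": -1},
  {"x": -115,"y": 368,"z": -100,"rx": 0,"ry": 0,"rz": 0.7,"fingers": -1},
])

```text
time_s: 27.28
tool_pos: [0.6172, -0.0023, 0.3007]
tool_rot: [180.0, -0.0, 0.1]
force: [-0.2, 1.0, 0.8]
grip_width: 0.0871
grasp_force: 0.0
```

Run:
```python
from h import *
c=vision.read_camera("wrist"); cv2.imwrite("pics/w6.png",c["image"][:,:,::-1]); wmats(c)
RNG["red"]=((0,140,50),(8,255,255)); 
x,y,w,h=200,60,170,190; item(c,"red",(x,y,w,h),.101)
RNG["red"]=((170,140,50),(180,255,255)); item(c,"red",(x,y,w,h),.101)
o=sensors.get_obs(); print(o['tool_pos'],o['tool_rot'],o['qpos'])
```

```text
mat px (402, 157, 99, 105) size [ 88.3 121.8] origin [ 578.8 -217. ] yaw -13.6
mat px (246, 129, 76, 100) size [ 87.5 121.3] origin [618.7  -3.1] yaw -2.9
red px (271, 166, 28, 31) circ 620.3 -4.4 r 15.1 rect [620.4  -4.4] [29.7 26.3] 0.0
[ 0.6173033  -0.00248953  0.30068469] [ 1.79985507e+02 -1.30039093e-02  3.46975571e-02] [ 27.3224401   16.43956143 -37.10672633  80.72701011   9.8702611
  86.0789724  -99.2855471 ]
```

View pics/w6.png

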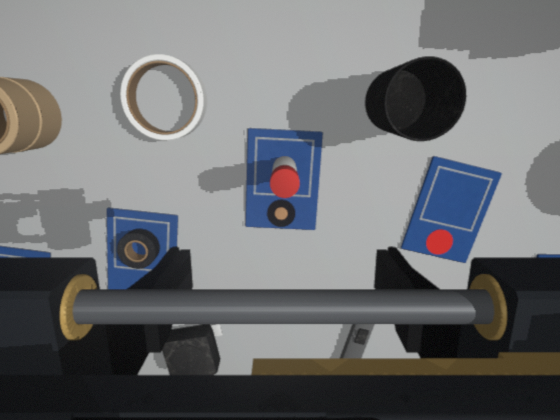

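The glue cap is at (285,182), and the now-empty red mat is at (450,210). I'll grip the glue body just below the cap.

Call:
drive_tool([
  {"x": 2,"y": 2,"z": 50,"rx": 0,"ry": 0,"rz": 0,"fingers": -1},
  {"x": 2,"y": 2,"z": 100,"rx": 0,"ry": 0,"rz": 0,"fingers": -1},
  {"x": 2,"y": 2,"z": 140,"rx": 0,"ry": 0,"rz": 0,"fingers": -1},
  {"x": 2,"y": 2,"z": 180,"rx": 0,"ry": 0,"rz": 0,"fingers": -1},
  {"x": 2,"y": 2,"z": 220,"rx": 0,"ry": 0,"rz": 0,"fingers": -1},
  {"x": 2,"y": 2,"z": 240,"rx": 0,"ry": 0,"rz": 0,"fingers": -1},
  {"x": 2,"y": 2,"z": 245,"rx": 0,"ry": 0,"rz": 0,"fingers": -1},
  {"x": 2,"y": 2,"z": 245,"rx": 0,"ry": 0,"rz": 0,"fingers": -1},
  {"x": 2,"y": 2,"z": 245,"rx": 0,"ry": 0,"rz": 0,"fingers": -1},
  {"x": 2,"y": 2,"z": 245,"rx": 0,"ry": 0,"rz": 0,"fingers": 0},
  {"x": 2,"y": 2,"z": 245,"rx": 0,"ry": 0,"rz": 0,"fingers": 0.2},
  {"x": 2,"y": 2,"z": 245,"rx": 0,"ry": 0,"rz": 0,"fingers": 0.3},
  {"x": 2,"y": 2,"z": 245,"rx": 0,"ry": 0,"rz": 0,"fingers": 0.4},
  {"x": 2,"y": 2,"z": 245,"rx": 0,"ry": 0,"rz": 0,"fingers": 1},
  {"x": 2,"y": 2,"z": 245,"rx": 0,"ry": 0,"rz": 0,"fingers": 1},
  {"x": 2,"y": 2,"z": 245,"rx": 0,"ry": 0,"rz": 0,"fingers": 1},
  {"x": 2,"y": 2,"z": 245,"rx": 0,"ry": 0,"rz": 0,"fingers": 1},
  {"x": 2,"y": 2,"z": 245,"rx": 0,"ry": 0,"rz": 0,"fingers": 1},
], force=12)

```text
time_s: 29.58
tool_pos: [0.6193, -0.005, 0.0554]
tool_rot: [180.0, 0.0, -0.0]
force: [-1.6, -0.5, -1.4]
grip_width: 0.0282
grasp_force: 12.0
```

Run:
```python
from h import *
o=sensors.get_obs(); print(o['tool_pos'],o['tool_rot'],o['grip_width'],o['grasp_force'])
go(.579,-.217,.055,0)
```

```text
[ 0.61934258 -0.0050349   0.05544762] [ 1.79993137e+02  7.71961710e-03 -1.04382119e-02] 0.02824645486232918 11.95054211653769
xyz [-40.3, 212.0, 0.5] rot [0.0001, 0.0001, -0.0002] dist 216
```

Call:
drive_tool([
  {"x": 0,"y": 0,"z": -20,"rx": 0,"ry": 0,"rz": 0,"fingers": 1},
  {"x": 0,"y": 0,"z": -60,"rx": 0,"ry": 0,"rz": 0,"fingers": 1},
  {"x": 0,"y": 0,"z": -95,"rx": 0,"ry": 0,"rz": 0,"fingers": 1},
  {"x": -8,"y": 40,"z": -100,"rx": 0,"ry": 0,"rz": 0,"fingers": 1},
  {"x": -16,"y": 80,"z": -100,"rx": 0,"ry": 0,"rz": 0,"fingers": 1},
  {"x": -24,"y": 120,"z": -100,"rx": 0,"ry": 0,"rz": 0,"fingers": 1},
  {"x": -32,"y": 160,"z": -100,"rx": 0,"ry": 0,"rz": 0,"fingers": 1},
  {"x": -38,"y": 195,"z": -100,"rx": 0,"ry": 0,"rz": 0,"fingers": 1},
  {"x": -40,"y": 212,"z": -100,"rx": 0,"ry": 0,"rz": 0,"fingers": 1},
  {"x": -40,"y": 212,"z": -100,"rx": 0,"ry": 0,"rz": 0,"fingers": 1},
  {"x": -40,"y": 212,"z": -100,"rx": 0,"ry": 0,"rz": 0,"fingers": 1},
  {"x": -40,"y": 212,"z": -100,"rx": 0,"ry": 0,"rz": 0,"fingers": 1},
  {"x": -40,"y": 212,"z": -100,"rx": 0,"ry": 0,"rz": 0,"fingers": 1},
  {"x": -40,"y": 212,"z": -100,"rx": 0,"ry": 0,"rz": 0,"fingers": 1},
])

```text
time_s: 31.32
tool_pos: [0.5795, -0.2165, 0.1555]
tool_rot: [-180.0, 0.0, 0.0]
force: [-0.2, -0.7, -1.4]
grip_width: 0.0285
grasp_force: 12.0
```

Run:
```python
from h import *
o=sensors.get_obs(); print(o['tool_pos'],o['tool_rot'],o['grip_width'],o['grasp_force'])
go(.579,-.217,.056,0)
c=vision.read_camera("wrist"); cv2.imwrite("pics/w7.png",c["image"][:,:,::-1])
```

```text
[ 0.57948839 -0.21645428  0.15552631] [-1.79997920e+02  2.72942119e-03  3.72546085e-02] 0.0284650446227729 11.950152721256018
xyz [-0.5, 0.5, 99.5] rot [-0.0, 0.0, 0.0007] dist 100
```

View pics/w7.png

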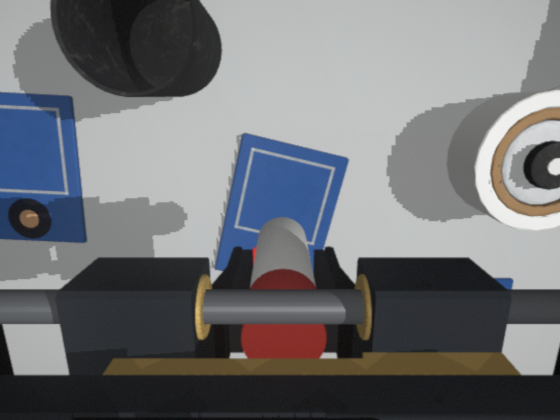

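The glue is held upright at (283,280) over the red mat, so I'll lower it and release.

Call:
drive_tool([
  {"x": -0.5,"y": 0.5,"z": 40,"rx": 0,"ry": 0,"rz": 0,"fingers": 1},
  {"x": -0.5,"y": 0.5,"z": 75,"rx": 0,"ry": 0,"rz": 0,"fingers": 1},
  {"x": -0.5,"y": 0.5,"z": 92,"rx": 0,"ry": 0,"rz": 0,"fingers": 1},
  {"x": -0.5,"y": 0.5,"z": 97,"rx": 0,"ry": 0,"rz": 0,"fingers": 1},
  {"x": -0.5,"y": 0.5,"z": 100,"rx": 0,"ry": 0,"rz": 0,"fingers": 1},
  {"x": -0.5,"y": 0.5,"z": 100,"rx": 0,"ry": 0,"rz": 0,"fingers": 1},
  {"x": -0.5,"y": 0.5,"z": 100,"rx": 0,"ry": 0,"rz": 0,"fingers": 1},
  {"x": -0.5,"y": 0.5,"z": 100,"rx": 0,"ry": 0,"rz": 0,"fingers": 1},
  {"x": -0.5,"y": 0.5,"z": 100,"rx": 0,"ry": 0,"rz": 0,"fingers": 0.2},
  {"x": -0.5,"y": 0.5,"z": 100,"rx": 0,"ry": 0,"rz": 0,"fingers": 0},
  {"x": -0.5,"y": 0.5,"z": 100,"rx": 0,"ry": 0,"rz": 0,"fingers": -1},
  {"x": -0.5,"y": 0.5,"z": 100,"rx": 0,"ry": 0,"rz": 0,"fingers": -1},
  {"x": -0.5,"y": 0.5,"z": 100,"rx": 0,"ry": 0,"rz": 0,"fingers": -1},
  {"x": -0.5,"y": 0.5,"z": 70,"rx": 0,"ry": 0,"rz": 0,"fingers": -1},
  {"x": -0.5,"y": 0.5,"z": 20,"rx": 0,"ry": 0,"rz": 0,"fingers": -1},
  {"x": -0.5,"y": 0.5,"z": -40,"rx": 0,"ry": 0,"rz": 0,"fingers": -1},
  {"x": -0.5,"y": 0.5,"z": -100,"rx": 0,"ry": 0,"rz": 0,"fingers": -1},
  {"x": -0.5,"y": 0.5,"z": -144,"rx": 0,"ry": 0,"rz": 0,"fingers": -1},
  {"x": -0.5,"y": 0.5,"z": -144,"rx": 0,"ry": 0,"rz": 0,"fingers": -1},
  {"x": -0.5,"y": 0.5,"z": -144,"rx": 0,"ry": 0,"rz": 0,"fingers": -1},
])

```text
time_s: 33.88
tool_pos: [0.5785, -0.2174, 0.2987]
tool_rot: [-180.0, 0.1, -0.0]
force: [-0.5, 0.4, -1.1]
grip_width: 0.0872
grasp_force: 0.0
```

Call:
drive_tool([
  {"x": 0,"y": 0,"z": 0,"rx": 0,"ry": 0,"rz": 0,"fingers": -1},
  {"x": 0,"y": 0,"z": 0,"rx": 0,"ry": 0,"rz": 0,"fingers": -1},
])

```text
time_s: 34.12
tool_pos: [0.5783, -0.2174, 0.2981]
tool_rot: [-179.9, 0.1, -0.0]
force: [-0.3, -0.6, 0.1]
grip_width: 0.0872
grasp_force: 0.0
```

Run:
```python
from h import *
c=vision.read_camera("wrist"); cv2.imwrite("pics/w8.png",c["image"][:,:,::-1]); wmats(c)
RNG["red"]=((0,140,50),(8,255,255)); item(c,"red",(200,60,170,190),.101)
go(.518,.180,.2,10)
```

```text
mat px (236, 124, 91, 110) size [ 87.6 121.7] origin [ 578.9 -217.4] yaw -13.5
mat px (61, 94, 82, 105) size [ 88.2 121.3] origin [618.8  -3.2] yaw -2.8
red px (260, 201, 25, 24) circ 550.1 -206.9 r 12.2 rect [ 549.9 -207. ] [23.8 23.7] 90.0
red px (269, 167, 28, 31) circ 580.2 -217.3 r 15.3 rect [ 580.5 -217.4] [26.2 29.5] 90.0
xyz [-60.3, -397.3, 98.8] rot [-0.0009, 0.0017, -0.1746] dist 414
```

View pics/w8.png

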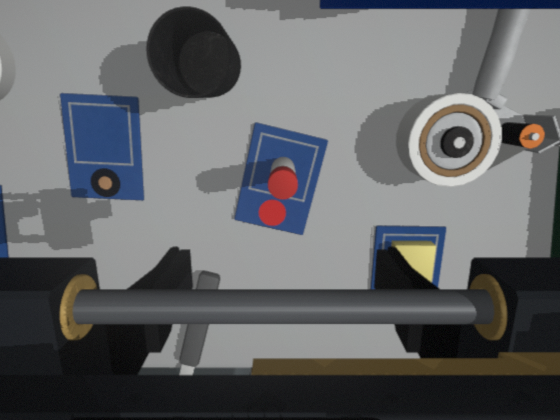

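The glue is standing upright at (283,182), centred on the red mat. The black roll is last.

Call:
drive_tool([
  {"x": -7,"y": -50,"z": 0,"rx": 0,"ry": 0,"rz": 0,"fingers": -1},
  {"x": -15,"y": -100,"z": 0,"rx": 0,"ry": 0,"rz": -0.05,"fingers": -1},
  {"x": -22,"y": -150,"z": 0,"rx": 0,"ry": 0,"rz": -0.1,"fingers": -1},
  {"x": -30,"y": -200,"z": 0,"rx": 0,"ry": 0,"rz": -0.17,"fingers": -1},
  {"x": -38,"y": -250,"z": 20,"rx": 0,"ry": 0,"rz": -0.17,"fingers": -1},
  {"x": -46,"y": -300,"z": 50,"rx": 0,"ry": 0,"rz": -0.17,"fingers": -1},
  {"x": -54,"y": -350,"z": 80,"rx": 0,"ry": 0,"rz": -0.17,"fingers": -1},
  {"x": -61,"y": -397,"z": 99,"rx": 0,"ry": 0,"rz": -0.17,"fingers": -1},
  {"x": -61,"y": -397,"z": 99,"rx": 0,"ry": 0,"rz": -0.17,"fingers": -1},
  {"x": -61,"y": -397,"z": 99,"rx": 0,"ry": 0,"rz": -0.17,"fingers": -1},
  {"x": -61,"y": -397,"z": 99,"rx": 0,"ry": 0,"rz": -0.17,"fingers": -1},
  {"x": -61,"y": -397,"z": 99,"rx": 0,"ry": 0,"rz": -0.17,"fingers": -1},
  {"x": -61,"y": -397,"z": 99,"rx": 0,"ry": 0,"rz": -0.17,"fingers": -1},
])

```text
time_s: 35.8
tool_pos: [0.5183, 0.1788, 0.2008]
tool_rot: [180.0, -0.0, 9.7]
force: [-0.8, -0.8, 0.7]
grip_width: 0.0871
grasp_force: 0.0
```

Run:
```python
from h import *
c=vision.read_camera("wrist"); item(c,"black",(230,140,100,90),.022)
go(.5174,.1803,.0155,10)
```

```text
black px (255, 164, 50, 52) circ 517.2 180.9 r 24.5 rect [517. 181.] [48.1 45.3] 9.6
xyz [-0.6, -1.5, 185.2] rot [0.0002, -0.0004, -0.0058] dist 185
```

Call:
drive_tool([
  {"x": -0.5,"y": -1.5,"z": 50,"rx": 0,"ry": 0,"rz": 0,"fingers": -1},
  {"x": -0.5,"y": -1.5,"z": 100,"rx": 0,"ry": 0,"rz": 0,"fingers": -1},
  {"x": -0.5,"y": -1.5,"z": 140,"rx": 0,"ry": 0,"rz": 0,"fingers": -1},
  {"x": -0.5,"y": -1.5,"z": 170,"rx": 0,"ry": 0,"rz": 0,"fingers": -1},
  {"x": -0.5,"y": -1.5,"z": 181,"rx": 0,"ry": 0,"rz": 0,"fingers": -1},
  {"x": -0.5,"y": -1.5,"z": 185,"rx": 0,"ry": 0,"rz": 0,"fingers": -1},
  {"x": -0.5,"y": -1.5,"z": 185,"rx": 0,"ry": 0,"rz": 0,"fingers": -1},
  {"x": -0.5,"y": -1.5,"z": 185,"rx": 0,"ry": 0,"rz": 0,"fingers": 1},
  {"x": -0.5,"y": -1.5,"z": 185,"rx": 0,"ry": 0,"rz": 0,"fingers": 1},
  {"x": -0.5,"y": -1.5,"z": 185,"rx": 0,"ry": 0,"rz": 0,"fingers": 1},
  {"x": -0.5,"y": -1.5,"z": 185,"rx": 0,"ry": 0,"rz": 0,"fingers": 1},
  {"x": -0.5,"y": -1.5,"z": 185,"rx": 0,"ry": 0,"rz": 0,"fingers": 1},
  {"x": -0.5,"y": -1.5,"z": 160,"rx": 0,"ry": 0,"rz": 0,"fingers": 1},
  {"x": -0.5,"y": -1.5,"z": 110,"rx": 0,"ry": 0,"rz": 0,"fingers": 1},
  {"x": -0.5,"y": -1.5,"z": 55,"rx": 0,"ry": 0,"rz": 0,"fingers": 1},
  {"x": -0.5,"y": -1.5,"z": 0,"rx": 0,"ry": 0,"rz": 0,"fingers": 1},
  {"x": -0.5,"y": -1.5,"z": 0,"rx": 0,"ry": 0,"rz": 0,"fingers": 1},
  {"x": -0.5,"y": -1.5,"z": 0,"rx": 0,"ry": 0,"rz": 0,"fingers": 1},
  {"x": -0.5,"y": -1.5,"z": 0,"rx": 0,"ry": 0,"rz": 0,"fingers": 1},
], force=15)

```text
time_s: 38.22
tool_pos: [0.5162, 0.1804, 0.1987]
tool_rot: [180.0, 0.2, 9.7]
force: [0.5, 0.1, -0.6]
grip_width: 0.0474
grasp_force: 15.0
```

```bash
python3 -c "
from h import *
go(.6187,-.003,.2,10)"
```

```text
xyz [70.1, 198.1, -1.4] rot [0.0002, 0.0032, -0.0047] dist 210
```

Call:
drive_tool([
  {"x": 15,"y": 42,"z": 0,"rx": 0,"ry": 0,"rz": 0,"fingers": 1},
  {"x": 30,"y": 85,"z": 0,"rx": 0,"ry": 0,"rz": 0,"fingers": 1},
  {"x": 45,"y": 127,"z": 0,"rx": 0,"ry": 0,"rz": 0,"fingers": 1},
  {"x": 60,"y": 170,"z": 0,"rx": 0,"ry": 0,"rz": 0,"fingers": 1},
  {"x": 70,"y": 198,"z": 0,"rx": 0,"ry": 0,"rz": 0,"fingers": 1},
  {"x": 70,"y": 198,"z": 0,"rx": 0,"ry": 0,"rz": 0,"fingers": 1},
  {"x": 70,"y": 198,"z": 0,"rx": 0,"ry": 0,"rz": 0,"fingers": 1},
  {"x": 70,"y": 198,"z": 0,"rx": 0,"ry": 0,"rz": 0,"fingers": 1},
  {"x": 70,"y": 198,"z": 0,"rx": 0,"ry": 0,"rz": 0,"fingers": 1},
  {"x": 70,"y": 198,"z": 0,"rx": 0,"ry": 0,"rz": 0,"fingers": 1},
])

```text
time_s: 39.48
tool_pos: [0.6195, -0.0018, 0.2007]
tool_rot: [180.0, -0.0, 9.8]
force: [0.7, -0.1, 0.1]
grip_width: 0.0478
grasp_force: 15.0
```

```bash
python3 -c "
from h import *
go(.6187,-.003,.0165,10)"
```

```text
xyz [-1.1, 1.0, 184.2] rot [0.0003, -0.0002, -0.0039] dist 184
```

Call:
drive_tool([
  {"x": -1,"y": 1,"z": 50,"rx": 0,"ry": 0,"rz": 0,"fingers": 1},
  {"x": -1,"y": 1,"z": 100,"rx": 0,"ry": 0,"rz": 0,"fingers": 1},
  {"x": -1,"y": 1,"z": 145,"rx": 0,"ry": 0,"rz": 0,"fingers": 1},
  {"x": -1,"y": 1,"z": 170,"rx": 0,"ry": 0,"rz": 0,"fingers": 1},
  {"x": -1,"y": 1,"z": 180,"rx": 0,"ry": 0,"rz": 0,"fingers": 1},
  {"x": -1,"y": 1,"z": 184.5,"rx": 0,"ry": 0,"rz": 0,"fingers": 1},
  {"x": -1,"y": 1,"z": 184.5,"rx": 0,"ry": 0,"rz": 0,"fingers": 1},
  {"x": -1,"y": 1,"z": 184.5,"rx": 0,"ry": 0,"rz": 0,"fingers": 1},
  {"x": -1,"y": 1,"z": 184.5,"rx": 0,"ry": 0,"rz": 0,"fingers": -1},
  {"x": -1,"y": 1,"z": 184.5,"rx": 0,"ry": 0,"rz": 0,"fingers": -1},
  {"x": -1,"y": 1,"z": 184.5,"rx": 0,"ry": 0,"rz": 0,"fingers": -1},
  {"x": -1,"y": 1,"z": 184.5,"rx": 0,"ry": 0,"rz": 0,"fingers": -1},
  {"x": -1,"y": 1,"z": 150,"rx": 0,"ry": 0,"rz": 0,"fingers": -1},
  {"x": -1,"y": 1,"z": 100,"rx": 0,"ry": 0,"rz": 0,"fingers": -1},
  {"x": -1,"y": 1,"z": 50,"rx": 0,"ry": 0,"rz": 0,"fingers": -1},
  {"x": -1,"y": 1,"z": 0,"rx": 0,"ry": 0,"rz": 0,"fingers": -1},
  {"x": -1,"y": 1,"z": -50,"rx": 0,"ry": 0,"rz": 0,"fingers": -1},
  {"x": -1,"y": 1,"z": -100,"rx": 0,"ry": 0,"rz": 0,"fingers": -1},
  {"x": -1,"y": 1,"z": -100,"rx": 0,"ry": 0,"rz": 0,"fingers": -1},
  {"x": -1,"y": 1,"z": -100,"rx": 0,"ry": 0,"rz": 0,"fingers": -1},
])

```text
time_s: 41.98
tool_pos: [0.6185, -0.0036, 0.2999]
tool_rot: [180.0, 0.0, 9.7]
force: [0.9, 0.0, -0.1]
grip_width: 0.0869
grasp_force: 0.0
```

Run:
```python
from h import *
c=vision.read_camera("wrist"); cv2.imwrite("pics/w9.png",c["image"][:,:,::-1]); wmats(c); item(c,"black",(220,120,120,120),.022)
c=vision.read_camera("scene"); cv2.imwrite("pics/scene9.png",c["image"][:,:,::-1])
```

```text
mat px (394, 183, 96, 106) size [ 88.2 121.9] origin [ 578.6 -216.9] yaw -13.5
mat px (86, 181, 81, 101) size [ 88.2 122.8] origin [517.1 179.9] yaw -6.4
mat px (236, 125, 89, 109) size [ 87.7 121.3] origin [618.6  -3.2] yaw -2.9
black px (259, 201, 26, 24) circ 565.1 0.0 r 15.8 rect [565.1   0.6] [29.1 30.4] 9.7
```

View pics/w9.png

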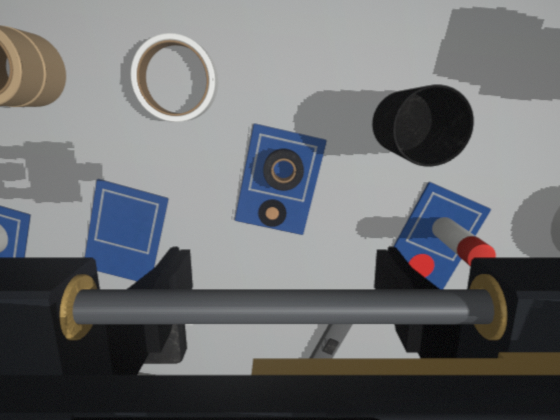

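View pics/scene9.png

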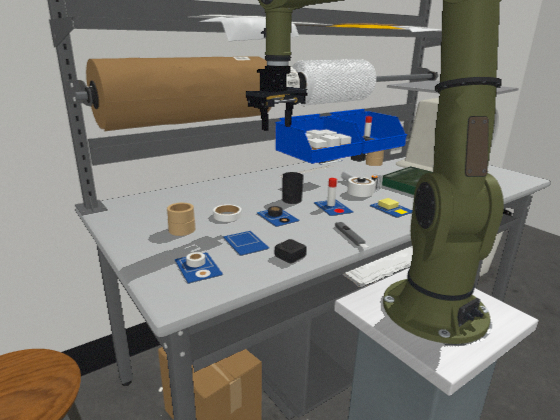

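The wrist view shows the black roll (284,170) centred on its mat and the blank mat (125,230) empty. In the scene view, every item is on its own mat, the glue is upright and the cup is untouched.

```bash
python3 -c "
from cell import workorder
print(workorder.sign_off())"
```

```text
the job is handed in; nothing more can be done
None
```

The job is handed in at about 42 s: all four supplies are centred on their own mats, within about 2 mm where measured (black roll's final position judged by eye), the glue stick is upright cap up, the spare mat is empty, and the pen cup was left alone.

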